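# Slide a specimen carrier under the macro camera, lock it and release the shutter

## Robot

A 6-joint arm with a two-finger parallel gripper is mounted at the origin on a cart in front of the work surface, level with it; the furniture and walls round the work are solid. World frame = base frame: x ahead of the robot, y to its left, z up, the work surface at z = 0. Lengths are in m, angles in rad, forces in N, time in s.
With the tool pointing down it reaches from about 0.25 to 0.775 m from the base axis. Payload 4 kg.
Tool frame: the origin (TCP) lies midway between the tips of the shut fingers; the grasp point (between the pads) lies 19 mm behind it (robot.tcp_to_grasp is the distance from the TCP to the grasp point, in m); z points along the fingers, y is the line along which they close (so a half turn about z gives the same grasp; the last joint's range is limited). The gripper opens to 94 mm and grips with 3 to 60 N. Pads are 16 mm wide; open, the fingers measure 119 mm over their backs; the gripper's body (75 mm by 177 mm) begins 78 mm behind the grasp point.
Start: joints at [1.036, 0.087, 1.371, -0, 1.684, -0.103], TCP at [0.23, 0.5, 0.177] pointing down, gripper open.
Joint ranges: [-3.1, 3.1], [-0.76, 2.03], [0.27, 2.55], [-1.08, 4.22], [0.17, 2.65], [-2.57, 2.57]. Speed limits (rad/s): [2.79, 2.79, 3.14, 3.14, 3.14, 3.14].

## Interface

Orientations are given as [roll, pitch, yaw] about the fixed x, y, z axes, in that order (R = Rz(yaw) Ry(pitch) Rx(roll)).
In Python, from bench import robot, viewer gives the robot as it stands. The module is installed in compiled form; this text tells all that it offers.
- The arm moves only by the shell command python3 -m handwheel 'ROWS' [OPENING]. ROWS is JSON, a list of rows, each a list of 6 numbers: the shift along the tool's x, y, z in units of 0.2 m (1.0 is 0.2 m), then the turn, a rotation vector about the tool's x, y, z in units of 30 degrees (1.0 is 30 degrees). In form: [[x, y, z, wx, wy, wz], ...]. A call has 1 to 10 rows; each row is the pose to reach, as a shift and turn from the pose commanded when the call began, along the tool's axes at that moment; what a row does not reach only later rows make up. A row lasts 1/12 s, in which the tool goes at most 41.7 mm and 7.16 degrees, less where a joint would pass 70% of its speed; a pose out of reach is approached as far as the arm can. A call with a number of a shift or a turn outside -1 to 1 is refused whole. A call with a gripper value outside its range is refused whole. OPENING is the gripper's target within -1 to 1 (shut at 1, half-way at 0, fully open at -1), set as the call begins (- or left out, the last holds). The fingers move at their own pace and stop on an object; the grip force is fixed at half the most. Time passes only in rows, so rows that repeat a pose let the fingers close. It gives the time, the measured TCP pose, the force, the opening and the grip force at its end, in the units of the state.
- robot.get_obs(): the state, without advancing time (a new reading comes with each control period).
- viewer.snapshot(name): name is "scene" or "side" or "wrist"; returns the picture (480x640x3 uint8, red, green, blue); there is no depth.
- viewer.calibration(name): a dict with "fx", "fy", "cx", "cy" (pixels), "R" (3x3) and "t" (3): a world point X has camera coordinates R X + t. Camera axes: x right, y down, z forward; pixel columns grow to the right and rows downward; lengths in m; the calibration is good to about 2 mm. A picture is of the moment at which its call begins: read the wrist's pose just before it. calibration takes no time and is no camera call; for the wrist camera it gives the pose at the moment of the call.
- robot.close_job(): hands the job in; it is judged then, once.
The state is a dict: "time": time; "joint_positions": joint angles; "qvel": joint speeds; "joint_torque": joint torques, N m; "tool_pos": TCP position; "ee_rot": TCP orientation; "wrist_force": force on the tool from outside, world axes, zero at the start; "wrist_torque": the same for the moment, N m; "width": finger opening in m; "finger_force": force on a finger pad.
Only numpy, scipy, OpenCV 4.12 (cv2) and the standard library are available. Lean on these libraries where they do the work, as an engineer would, in place of code of your own. Each camera call takes 0.05 s, during which the arm holds its last target. There are 200 camera calls.

## Task

Push the blue carrier, with the white stub standing on it, along the deck and under the low camera bridge until it is fully home against the two stop pins, keeping it flat on the deck and the stub upright in its seat, clear of the bridge. Then push the red pin of the steel keeper round until the bar lies straight across the deck behind the carrier's handle, and only then press the red shutter button right down and let it come back up. It is all pushing and pressing with the fingertips: do not lift the carrier or the stub, and leave the two spare stubs, the tin and the objective where they stand.

Things in the scene. Friction and masses are not known exactly. Their poses are not given: they have to be found in the camera images.
- stand: Photo stand, fixed: aluminium deck plate, top 14 mm above this origin, which lies on the bench right under the lens. x: loading direction, from the open deck end to the bridge; y left; z up. The deck spans x -240 to +60, y -75 to +75 mm. Two steel stop pins behind the bridge end the guides (faces at x = +40). A black pod stands outside the deck at x -171 to -129, y 75 to 108, 29 mm high.
- carrier: Loose blue plastic carrier lying on the deck: flat sled 130 x 70 x 8 mm, 0.11 to 0.23 kg, its bevelled nose at the mouth of the guides, up to 8 mm off the middle and 8 degrees askew. Origin on its underside below the middle of the seat; x points to the nose (40 mm ahead; rear edge 90 mm behind); z up. Home, against both pins, the origin is 14 mm above the stand's.
- carrier_seat (a point): Middle of the specimen seat on the carrier's top, 8 mm above the carrier's origin: a collar 23 mm wide inside, 2.5 mm high. Home, it lies at x = 0, y = 0, 22 mm above the stand's origin. Axes as the carrier's.
- carrier_handle (a point): Middle of the carrier's handle, a cross bar at its rear edge, 90 mm wide (y), 10 mm thick (x), 8 to 26 mm above the deck; its rear face, to be pushed, is 5 mm behind this point, which is 85 mm behind the carrier's origin and 17 mm above the deck. The bar passes over the rails; home, its rear face stands at stand x = -90 mm, above a red line on the deck.
- specimen: White turned specimen stub, 21 mm across its foot, 20 mm high, 35 g, origin at the centre of its underside, z up; it stands loose in the carrier's seat and passes under the bridge with 4.5 mm of headroom.
- keeper (a joint): Swinging keeper, a 60 x 11 mm steel bar on a pivot at the deck's right edge (stand x -98.5, y -64 mm), 10 to 18 mm above the deck. At 0 it points straight back, negative (to -0.4 rad) further out to the right, where it is parked; positive swings inward; at 1.57, its limit, it lies straight across the deck, 3 mm behind the handle of a home carrier. It stays where left (1 to 2 N at the pin).
- keeper_pin (a point): The keeper's red upright finger pin, 11 mm in diameter, from 18 to 48 mm above the deck; this point is on the pin's axis 33 mm above the deck, 53 mm from the keeper's pivot axis.
- shutter (a joint): Shutter button's travel in m: 0 released, 0.005 fully down; it springs back; fully down takes about 4 N.
- shutter_top (a point): Middle of the top of the round red shutter button, 22 mm in diameter, on the pod at the left of the stand; it is pressed straight down.
- spare_stub_a: Bystander: the short cream specimen stub, 21 mm across, 17 mm high, origin at the centre of its underside.
- spare_stub_b: Bystander: the tall cream specimen stub, 21 mm across, 23 mm high, origin at the centre of its underside.
- tin: Bystander: the flat round putty tin, 56 mm across, 20 mm high, origin at the centre of its underside.
- objective: Bystander: the white microscope objective standing on its black cap, 41 mm across, 45 mm high, origin at the centre of its underside.
- bridge: Grey bridge on the stand, with a black cube camera on top; origin and axes as the stand's. It spans x -25 to +25, y -60 to +60 mm; the underside is 32.5 mm above the deck, the beam 12 mm thick, the camera (x, y within 24 mm) reaches 117 mm above the bench.
- guide_mouth (a point): Middle of the mouth of the two black guide rails, on the deck, at stand x = -110 mm; axes as the stand's. The rails are 6 mm high; here their inner faces are about 103 mm apart, they taper to 73 mm at x = -70 and run straight on to x = +53 mm.
- vice_edge (a point): Fixed point of the room: middle of the right edge of the bench vice, at its top, 67 mm above the bench. The vice spans 35 mm of x either side of this point and lies to its left (+y); at least 45 mm are free between it and the rear face of the carrier's handle at the start. World axes. An open drawer of the cabinet at the far right stands 110 mm high beyond x = 0.54 m.

How it is judged:
On the way, in this order (a step that is already met when the one before it is completed fails the run):
1. the carrier is fully home under the lens with the stub in its seat (x of carrier_seat in the frame of stand above -0.003 m and y of carrier_seat in the frame of stand between -0.004 and 0.004 m and angle between the x axis of carrier and the x axis of stand, either way round below 0.06 rad and angle between carrier's own z axis and vertical below 0.03 rad and z of carrier_seat in the frame of stand below 0.025 m and horizontal distance between specimen and carrier_seat below 0.004 m and angle between specimen's own z axis and vertical below 0.08 rad), for 0.2 s.
2. the keeper lies across the deck behind the handle, the carrier still home (all of step 1 and value of joint keeper above 1.45 rad), for 0.2 s.
3. the shutter button is pressed right down with the carrier locked (all of step 2 and value of joint shutter above 0.004 m), for 0.05 s.
At the end, for the whole second after the job is handed in: Carrier home (seat at most 3 mm short of the lens axis, 4 mm aside, 3.4 degrees askew), flat on the deck, the stub upright within 4 mm of its seat, keeper beyond 1.45 rad, shutter button less than 1 mm down, all at rest, bystanders within 15 mm of their places (all of step 2 and value of joint shutter below 0.001 m and linear speed of each of carrier, specimen below 0.01 m/s and distance of each of spare_stub_a, spare_stub_b, tin, objective from where it was at the start of the episode below 0.015 m); the robot touches nothing.
It fails at once if the carrier is tipped by more than 5 degrees or lifted more than 6 mm off the deck (angle between carrier's own z axis and vertical above 0.087 rad or z of carrier_seat in the frame of stand above 0.028 m).
It fails at once if the stub is tipped, lifted out or knocked out of its seat (angle between specimen's own z axis and vertical above 0.25 rad or distance between specimen and carrier_seat above 0.006 m).
It fails at once if the stub strikes the camera bridge (contact force between specimen and bridge above 1 N).
It fails at once if the shutter is pressed before the keeper is closed (value of joint shutter above 0.003 m and value of joint keeper below 1.3 rad).
It fails at once if a bystander is moved more than 15 mm (distance of any of spare_stub_a, spare_stub_b, tin, objective from where it was at the start of the episode above 0.015 m).
It also fails if it takes over 54 s, if anything falls off the work surface, if the arm or the gripper's body presses on something with over 40 N, if the wrist force passes 120 N, or if a joint passes its speed limit or range.

## Working session

There is one attempt and no reset: what is moved stays moved. The work goes in short steps, Python scripts to look and compute and a shell command to move; the robot and the scene stay as the last step left them, time stands still between calls to the robot, and variables do not carry over. Pictures are saved under pics/ and viewed, at most 10 in all, crops included, and the job is handed in when it is done.

```bash
mkdir -p pics
python3 - <<'E'
from bench import robot, viewer
import cv2
print(robot.get_obs())
for n in("scene","side"):
    c=viewer.calibration(n);print(n,c)
    cv2.imwrite(f"pics/{n}0.png",viewer.snapshot(n)[:,:,::-1])
E
```

```text
{'time': 0.0, 'joint_positions': array([ 1.03591971e+00,  8.79660627e-02,  1.37223289e+00,  1.56717524e-05,
        1.68360644e+00, -1.03076561e-01]), 'qvel': array([ 2.95041055e-05, -1.28731631e-03,  7.75658532e-04, -8.48989855e-04,
       -4.90405781e-04, -1.56530770e-03]), 'joint_torque': array([-5.81680888e-04, -3.40185714e+01, -3.02429795e+01,  7.17557059e-02,
        3.30180803e-02, -1.49518692e-04]), 'tool_pos': array([0.22985362, 0.49899708, 0.17560905]), 'ee_rot': array([-3.13939327e+00, -2.43170589e-04,  2.70979408e+00]), 'wrist_force': array([ 0.29253438, -0.04216855,  0.25847642]), 'wrist_torque': array([-0.00520978,  0.02873187, -0.04667775]), 'finger_force': 0.0, 'width': 0.09411714285480796}
scene {'fx': 546.927242013703, 'fy': 546.927242013703, 'cx': 319.48284509168235, 'cy': 236.66866839563534, 'R': array([[ 0.6768915 , -0.73582849,  0.0193474 ],
       [-0.49904025, -0.47807327, -0.72277574],
       [ 0.54108846,  0.47958563, -0.69081177]]), 't': array([-0.58666639,  0.15774009,  0.76909886])}
side {'fx': 511.021995904161, 'fy': 511.021995904161, 'cx': 319.6459075978383, 'cy': 236.17618670370211, 'R': array([[-0.99981972,  0.01360589,  0.01324427],
       [-0.00398815,  0.5314812 , -0.8470607 ],
       [-0.01856409, -0.84696081, -0.53133112]]), 't': array([0.51345334, 0.2493581 , 0.62970824])}
```

View pics/scene0.png

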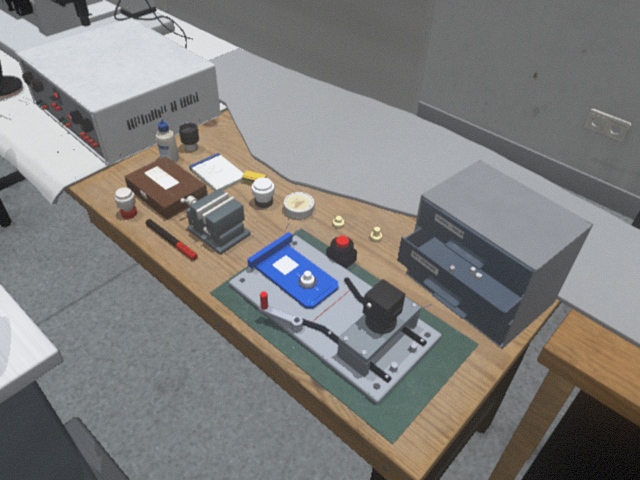

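View pics/side0.png

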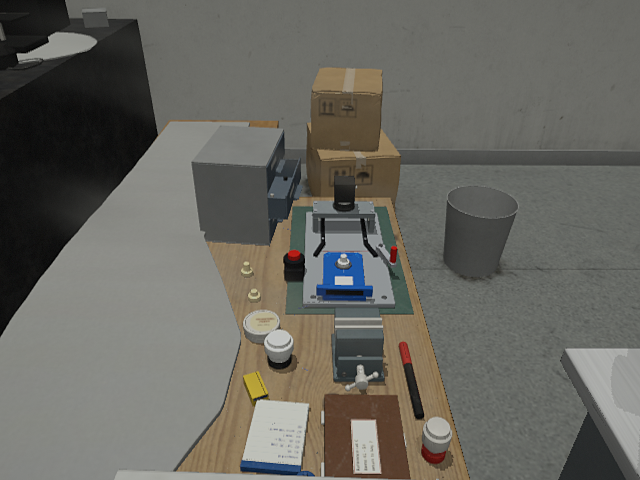

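The stand runs along about -y, with the carrier at its near end. In the scene view the handle is at about (270,252), the keeper pin at (264,298) and the button at (343,242). I'll enlarge both views for exact pixels.

Run:
```python
import cv2
a=cv2.imread("pics/scene0.png")[225:405,205:445];cv2.imwrite("pics/sc_c.png",cv2.resize(a,None,fx=3.3333,fy=3.3333,interpolation=cv2.INTER_CUBIC))
a=cv2.imread("pics/side0.png")[170:320,240:440];cv2.imwrite("pics/si_c.png",cv2.resize(a,None,fx=4,fy=4,interpolation=cv2.INTER_CUBIC))
```

```text
(no output)
```

View pics/sc_c.png

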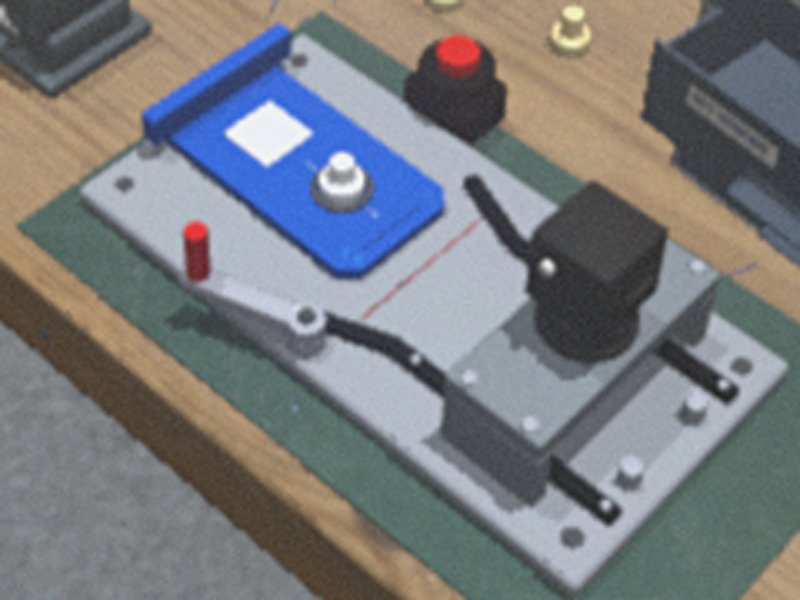

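View pics/si_c.png

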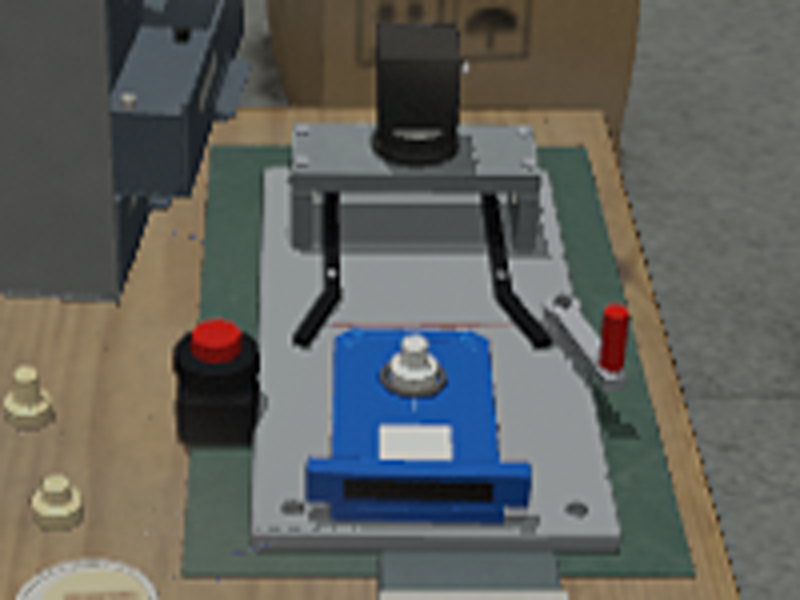

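```bash
cat > h.py <<'E'
import numpy as np
from scipy.optimize import least_squares
from bench import robot, viewer
C={n:viewer.calibration(n) for n in("scene","side")}
def proj(X,c):
    p=c["R"]@np.asarray(X)+c["t"]; return np.array([c["fx"]*p[0]/p[2]+c["cx"],c["fy"]*p[1]/p[2]+c["cy"]])
def uv(n,x,y): return np.array([205+x/3.33333,225+y/3.33333] if n=="scene" else [240+x/4,170+y/4])
def W(p,X): c,s=np.cos(p[2]),np.sin(p[2]); return np.array([p[0]+c*X[0]-s*X[1],p[1]+s*X[0]+c*X[1],X[2]+(p[3] if len(p)>3 else 0)])
def fit(obs,p0):
    f=lambda p:np.concatenate([proj(W(p,np.array(X)/1000),C[n])-uv(n,*q) for n,X,q in obs])
    r=least_squares(f,p0,loss="soft_l1"); print(np.round(r.x,4)); print(np.round(r.fun.reshape(-1,2),1).tolist()); return r.x
def tri(obs):
    r=least_squares(lambda X:np.concatenate([proj(X,C[n])-uv(n,*q) for n,q in obs]),[.4,.4,.05]); print(np.round(r.x,4),np.round(r.fun,1)); return r.x
def ins(p,X): c,s=np.cos(p[2]),np.sin(p[2]); d=np.array(X[:2])-p[:2]; return np.array([c*d[0]+s*d[1],-s*d[0]+c*d[1]])
E
python3 - <<'E'
from h import *
S=fit([("scene",(-240,-75,14),(82,190)),("scene",(60,-75,14),(575,583)),("scene",(60,75,14),(788,362)),("scene",(-240,75,14),(310,35)),
("side",(-240,75,14),(252,535)),("side",(-240,-75,14),(618,537)),("side",(60,75,14),(265,168)),
("scene",(-25,-60,58.5),(447,378)),("scene",(25,-60,58.5),(540,445)),("scene",(25,60,58.5),(717,277)),
("side",(-25,60,58.5),(291,180)),("side",(-25,-60,58.5),(540,180)),("side",(25,60,58.5),(294,127)),("side",(25,-60,58.5),(535,127))],[.4,.2,-1.57,0])
K=fit([("side",(-90,45,40),(308,475)),("side",(-90,-45,40),(531,478)),("scene",(-90,-45,40),(145,115)),("scene",(-80,45,40),(292,38)),("side",(0,0,42),(414,342)),("scene",(0,0,42),(342,158)),("side",(40,0,22),(414,331))],[S[0],S[1]+.15,-1.57,S[3]])
print("carrier in stand",ins(S,K)*1000,np.degrees(K[2]-S[2]))
P=tri([("scene",(197,229)),("side",(615,311))]);pp=ins(S,P)*1000;print("pin",pp,"from pivot",pp-[-98.5,-64])
B=tri([("scene",(459,48)),("side",(217,332))]);print("button",ins(S,B)*1000)
np.save("S.npy",S);np.save("K.npy",K)
for X in [(-300,0),(-240,0),(-187,0),(-90,0),(0,0)]: print(X,W(S,np.array([*X,0])/1000))
print([W(K,np.array([-90,y,31])/1000) for y in(-45,0,45)])
print(robot.get_obs()["tool_pos"])
E
```

```text
[ 0.4628 -0.4831 -1.5791 -0.0032]
[[-2.2, 0.2], [-0.5, 2.9], [0.6, 1.0], [-2.9, -0.5], [-1.7, 0.1], [0.1, 0.2], [-1.3, -0.0], [-1.7, -0.2], [-0.7, 1.9], [0.5, -0.3], [-0.9, -1.4], [-0.6, -0.8], [-1.5, -0.5], [-1.8, 0.0]]
[ 0.4682 -0.3397 -1.6076 -0.0031]
[[-1.1, -0.8], [-0.2, -0.1], [-2.3, 0.7], [-0.1, -0.7], [-0.2, 0.2], [-0.6, 2.6], [-0.9, -0.3]]
carrier in stand [-143.42498538    4.27415018] -1.6349222423117513
[ 0.3847 -0.3337  0.0607] [-0.7  0.4 -0.9 -0.4]
pin [-148.71852852  -79.28020131] from pivot [-50.21852852 -15.28020131]
[ 0.5547 -0.3345  0.0491] [-0.8  0.6 -0.9 -0.6]
button [-149.32444827   90.70823383]
(-300, 0) [ 0.46526468 -0.18306366 -0.00324401]
(-240, 0) [ 0.46476887 -0.24306161 -0.00324401]
(-187, 0) [ 0.46433089 -0.2960598  -0.00324401]
(-90, 0) [ 0.46352932 -0.39305649 -0.00324401]
(0, 0) [ 0.46278559 -0.48305342 -0.00324401]
[array([ 0.42658639, -0.24807402,  0.02792029]), array([ 0.47155593, -0.24972958,  0.02792029]), array([ 0.51652546, -0.25138514,  0.02792029])]
[0.22991424 0.49903869 0.1757197 ]
```

```bash
cat >> h.py <<'E'
from scipy.spatial.transform import Rotation as Ro
def go(pos,yaw,cur=None):
    o=robot.get_obs(); p,r=(o["tool_pos"],o["ee_rot"]) if cur is None else cur
    R=Ro.from_euler("xyz",r); T=Ro.from_euler("xyz",[np.pi,0,yaw])
    d=R.inv().apply(np.array(pos)-p)/.2; w=(R.inv()*T).as_rotvec()/np.radians(30)
    print("t",o["time"],"cur",np.round(p,4),np.round(r,3),"rows:",np.round(d,3),np.round(w,3))
E
python3 - <<'E'
from h import *
S=np.load("S.npy"); yaw=S[2]+np.pi
a=([.35,.32,.17],2.71-.42); b=([.40,.14,.165],2.71-.80); c=([.43,-.05,.16],yaw); d=([.464,-.228,.12],yaw)
go(*a)
prev=a
for n in(b,c,d): go(*n,cur=(np.array(prev[0]),[np.pi,0,prev[1]])); prev=n
E
```

```text
t 0.1 cur [0.2299 0.499  0.1757] [-3.14 -0.    2.71] rows: [-0.92  -0.562  0.03 ] [-0.004  0.     0.802]
t 0.1 cur [0.35 0.32 0.17] [3.142 0.    2.29 ] rows: [-0.842 -0.405  0.025] [ 0.    -0.     0.726]
t 0.1 cur [0.4   0.14  0.165] [3.142 0.    1.91 ] rows: [-0.946 -0.175  0.025] [-0.    -0.     0.664]
t 0.1 cur [ 0.43 -0.05  0.16] [3.142 0.    1.563] rows: [-0.889  0.177  0.2  ] [0. 0. 0.]
```

```bash
python3 -m handwheel '[[-0.2,-0.12,0.01,0,0,0.2],[-0.4,-0.24,0.02,0,0,0.4],[-0.6,-0.36,0.02,0,0,0.6],[-0.78,-0.48,0.03,0,0,0.75],[-0.92,-0.56,0.03,0,0,0.8],[-0.92,-0.56,0.03,0,0,0.8]]' -0.25
python3 -m handwheel '[[-0.2,-0.1,0.01,0,0,0.2],[-0.4,-0.2,0.02,0,0,0.4],[-0.6,-0.3,0.02,0,0,0.6],[-0.78,-0.38,0.03,0,0,0.73],[-0.84,-0.4,0.03,0,0,0.73],[-0.84,-0.4,0.03,0,0,0.73]]'
python3 - <<'E'
from h import *
yaw=np.load("S.npy")[2]+np.pi
go([.43,-.05,.16],yaw)
E
```

```text
time: 0.6
tool_pos: [0.353, 0.316, 0.1702]
ee_rot: [-3.14, 0.003, 2.284]
wrist_force: [-0.1, 0.0, -0.1]
width: 0.0597
finger_force: 0.0
time: 1.1
tool_pos: [0.4017, 0.1388, 0.1643]
ee_rot: [-3.141, 0.001, 1.903]
wrist_force: [-0.9, 0.7, -0.1]
width: 0.0591
finger_force: 0.0
t 1.1 cur [0.4017 0.1388 0.1643] [-3.141e+00  1.000e-03  1.903e+00] rows: [-0.938 -0.174  0.022] [-0.001  0.002  0.651]
```

```bash
python3 -m handwheel '[[-0.2,-0.04,0,0,0,0.2],[-0.4,-0.07,0.01,0,0,0.4],[-0.6,-0.11,0.02,0,0,0.6],[-0.78,-0.15,0.02,0,0,0.65],[-0.94,-0.17,0.02,0,0,0.65],[-0.94,-0.17,0.02,0,0,0.65]]'
python3 -m handwheel '[[-0.2,0.04,0,0,0,0],[-0.4,0.08,0,0,0,0],[-0.6,0.12,0,0,0,0],[-0.76,0.15,0,0,0,0],[-0.86,0.17,0,0,0,0],[-0.86,0.17,0,0,0,0],[-0.86,0.17,0,0,0,0]]'
python3 - <<'E'
from h import *
import cv2
yaw=np.load("S.npy")[2]+np.pi
go([.4645,-.228,.027],yaw)
c=viewer.calibration("wrist"); K=np.load("K.npy");S=np.load("S.npy")
for nm,X in dict(hL=(-90,45,43),hR=(-90,-45,43)).items(): print(nm,proj(W(K[:3],np.array(X)/1000),c))
print("S(-240,75),(-240,-75)",proj(W(S[:3],np.array([-.24,.075,.014])),c),proj(W(S[:3],np.array([-.24,-.075,.014])),c), "pin",proj([.3847,-.3337,.062],c))
cv2.imwrite("pics/w1.png",viewer.snapshot("wrist")[:,:,::-1])
E
```

```text
time: 1.6
tool_pos: [0.432, -0.0502, 0.1602]
ee_rot: [-3.141, 0.001, 1.563]
wrist_force: [0.2, 1.4, -0.6]
width: 0.0587
finger_force: 0.0
time: 2.18
tool_pos: [0.4654, -0.2176, 0.16]
ee_rot: [-3.141, -0.002, 1.569]
wrist_force: [-0.5, 0.6, 0.3]
width: 0.0587
finger_force: 0.0
t 2.1833 cur [ 0.4654 -0.2176  0.16  ] [-3.141e+00 -2.000e-03  1.569e+00] rows: [-0.054 -0.004  0.665] [-0.002 -0.005  0.012]
hL [380.35976957 273.33791793]
hR [273.82464472 269.90054953]
S(-240,75),(-240,-75) [401.67535465 254.64816732] [236.55983019 253.77847027] pin [225.8352496  372.02182937]
```

View pics/w1.png

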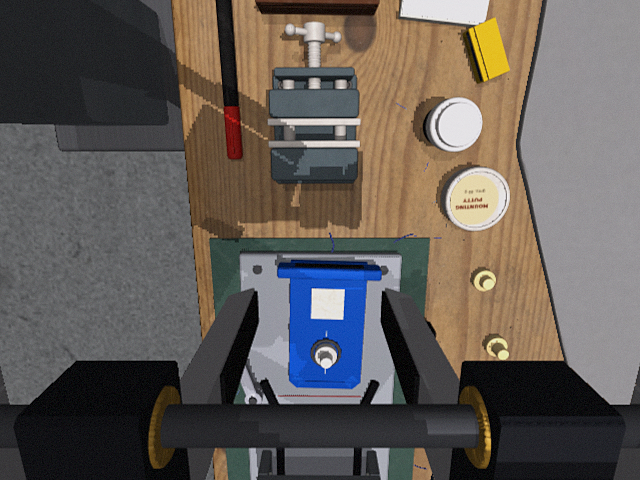

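Wrist view: the handle's rear edge is at v≈270 (u 279–381) and the vice edge at v≈185, so the tool stands over the free gap. The prediction agrees, so I descend.

```bash
python3 -m handwheel '[[0,0,0.15,0,0,0.01],[0,0,0.3,0,0,0.01],[-0.01,0,0.45,0,0,0.01],[-0.01,0,0.56,0,0,0.01],[-0.01,0,0.64,0,0,0.01],[-0.01,0,0.665,0,0,0.01],[-0.01,0,0.665,0,0,0.01]]'
python3 -m handwheel '[[-0.02,0,0,0,0,0],[-0.04,0,0,0,0,0],[-0.06,0,0,0,0,0],[-0.08,0,0,0,0,0],[-0.1,0,0,0,0,0],[-0.12,0,0,0,0,0],[-0.14,0,0,0,0,0],[-0.16,0,0,0,0,0]]'
```

```text
time: 2.82
tool_pos: [0.4641, -0.2183, 0.0264]
ee_rot: [-3.139, -0.002, 1.566]
wrist_force: [-0.4, -0.9, -0.3]
width: 0.0585
finger_force: 0.0
time: 3.48
tool_pos: [0.4646, -0.2535, 0.0278]
ee_rot: [3.142, -0.0, 1.563]
wrist_force: [0.2, 0.3, 0.1]
width: 0.0586
finger_force: 0.0
```

```bash
python3 -m handwheel '[[-0.02,0,0,0,0,0],[-0.04,0,0,0,0,0],[-0.065,0,0,0,0,0],[-0.09,0,0,0,0,0],[-0.115,0,0,0,0,0],[-0.14,0,0,0,0,0],[-0.165,0,0,0,0,0],[-0.19,0,0,0,0,0],[-0.21,0,0,0,0,0],[-0.23,0,0,0,0,0]]'
python3 - <<'E'
from h import *
import cv2
a=viewer.snapshot("side")[170:320,240:440,::-1];b=viewer.snapshot("wrist")[210:480,180:440,::-1]
cv2.imwrite("pics/m1.png",np.hstack([cv2.resize(a,(400,300),interpolation=2),cv2.resize(b,(300,300))]))
E
```

```text
time: 4.32
tool_pos: [0.4643, -0.2994, 0.0277]
ee_rot: [3.142, -0.0, 1.563]
wrist_force: [-0.4, 0.3, -0.2]
width: 0.0586
finger_force: 0.0
```

View pics/m1.png

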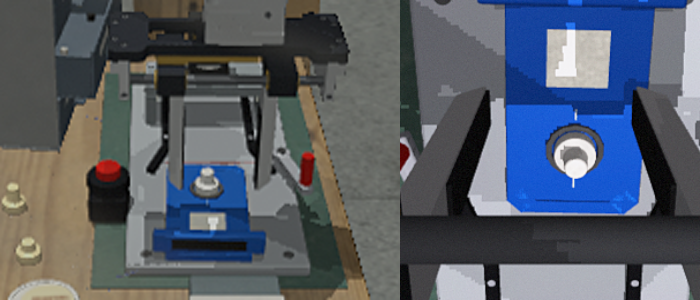

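Run:
```python
from h import *
o=robot.get_obs();p=o["tool_pos"];R=Ro.from_euler("xyz",o["ee_rot"])
c=viewer.calibration("wrist");print("cam pos",-c["R"].T@c["t"],c["R"][2])
for s in(-1,1):
    X=p+R.apply([0,s*.035,0]);u=proj(X,C["side"]);w=proj(X,c)
    print(X,"side crop/2",(u-[240,170])*2,"wrist crop",(w-[180,210])*300/[260,270])
K=np.load("K.npy")
for y in(-45,45):
    X=W(K[:3],np.array([-90,y,40])/1000);print(X,"side",(proj(X,C["side"])-[240,170])*2,"wrist",(proj(X,c)-[180,210])*300/[260,270])
```

```text
cam pos [ 0.46466977 -0.21863303  0.23493732] [-0.00239112 -0.27471212 -0.96152355]
[ 0.42929409 -0.29929719  0.02774417] side crop/2 [254.94324052 209.64397136] wrist crop [87.33343217 84.93013248]
[ 0.49929166 -0.29988052  0.02775322] side crop/2 [171.82141583 209.00723126] wrist crop [235.44228558  84.80606699]
[ 0.42658639 -0.24807402  0.04      ] side [265.32127081 235.6451117 ] wrist [ 70.02665823 -15.20867468]
[ 0.51652546 -0.25138514  0.04      ] side [151.90195887 232.83351223] wrist [285.08468506  -9.53602171]
```

The carrier hasn't moved (handle and red line as before), and the finger tips in the side view sit about 20 mm higher than the TCP. It looks as if the open tips retract and passed over the handle. I'll back off, lifting first, and measure the tips.

```bash
python3 -m handwheel '[[0,0,-0.05,0,0,0],[0,0,-0.15,0,0,0],[0,0,-0.2,0,0,0],[0.1,0,-0.2,0,0,0],[0.2,0,-0.2,0,0,0],[0.3,0,-0.2,0,0,0],[0.37,0,-0.2,0,0,0],[0.4,0,-0.2,0,0,0],[0.4,0,-0.2,0,0,0]]'
python3 - <<'E'
from h import *
import cv2
o=robot.get_obs();p=o["tool_pos"];R=Ro.from_euler("xyz",o["ee_rot"]);print(p)
for s in(-1,1):
  for n in("side","scene"):
    u=proj(p+R.apply([0,s*.035,0]),C[n]); print(n,u,(u-([220,170] if n=="side" else [205,155]))*2)
a=viewer.snapshot("side")[170:370,220:420,::-1];b=viewer.snapshot("scene")[155:355,205:405,::-1]
cv2.imwrite("pics/m2.png",cv2.resize(np.hstack([a,b]),None,fx=2,fy=2,interpolation=2))
E
```

```text
time: 5.17
tool_pos: [0.4652, -0.2179, 0.0683]
ee_rot: [3.141, 0.0, 1.565]
wrist_force: [-0.5, -0.2, -0.5]
width: 0.059
finger_force: 0.0
[ 0.46520895 -0.21791908  0.06828595]
side [373.58762652 285.36941225] [307.17525304 230.73882449]
scene [233.33394794 235.25280013] [ 56.66789589 160.50560027]
side [327.1379498  285.07525037] [214.2758996  230.15050074]
scene [266.35192143 213.88952786] [122.70384286 117.77905571]
```

View pics/m2.png

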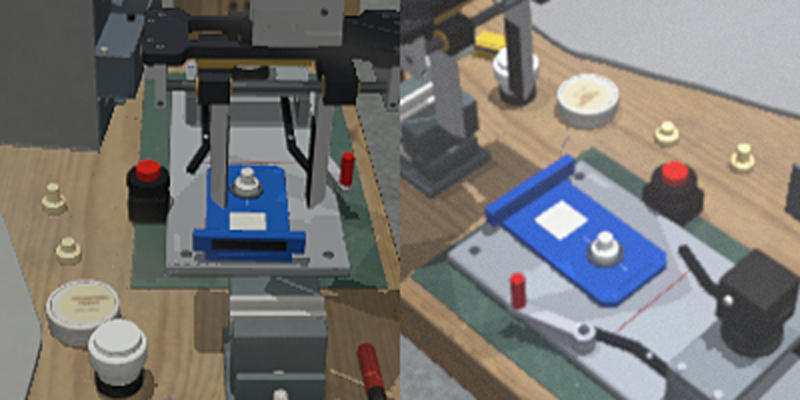

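The tips stand about 22 mm behind the nominal TCP when open (side (218,208) seen against (214,230) predicted; the scene view agrees). I'll go 22 mm lower and push again.

```bash
python3 -m handwheel '[[0,0,0.12,0,0,0],[0,0,0.22,0,0,0],[0,0,0.28,0,0,0],[0,0,0.315,0,0,0],[0,0,0.315,0,0,0],[-0.04,0,0.315,0,0,0],[-0.07,0,0.315,0,0,0],[-0.1,0,0.315,0,0,0],[-0.12,0,0.315,0,0,0],[-0.14,0,0.315,0,0,0]]'
python3 -m handwheel '[[-0.02,0,0,0,0,0],[-0.04,0,0,0,0,0],[-0.06,0,0,0,0,0],[-0.08,0,0,0,0,0],[-0.1,0,0,0,0,0],[-0.12,0,0,0,0,0]]'
python3 - <<'E'
from h import *
import cv2
a=viewer.snapshot("side")[170:370,220:420,::-1];b=viewer.snapshot("scene")[195:395,205:405,::-1]
cv2.imwrite("pics/m3.png",cv2.resize(np.hstack([a,b]),None,fx=2,fy=2,interpolation=2))
E
```

```text
time: 6.1
tool_pos: [0.4655, -0.2467, 0.006]
ee_rot: [3.14, -0.002, 1.563]
wrist_force: [-0.8, 4.4, 4.8]
width: 0.0587
finger_force: 2.3
time: 6.6
tool_pos: [0.4644, -0.27, 0.0048]
ee_rot: [-3.141, -0.003, 1.563]
wrist_force: [-0.6, 10.0, 7.1]
width: 0.0589
finger_force: 5.3
```

View pics/m3.png

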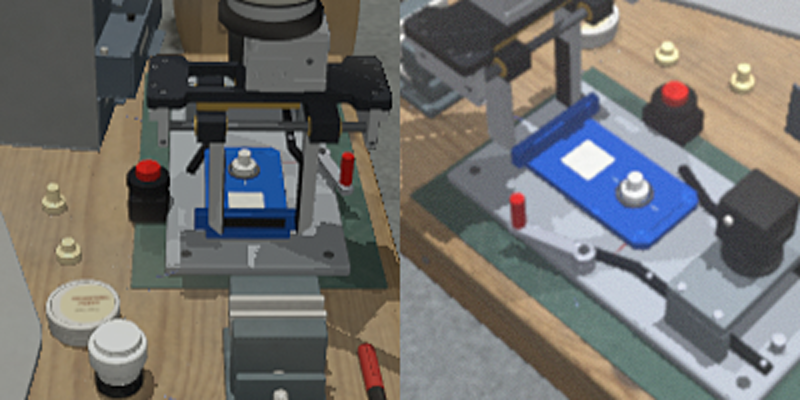

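The carrier now moves straight, but 7 N upward suggests the tips rub on the deck. I'll back off, raise 8 mm and go on.

```bash
python3 -m handwheel '[[0.03,0,0,0,0,0],[0.05,0,0,0,0,0],[0.05,0,-0.03,0,0,0],[0.05,0,-0.04,0,0,0],[0.05,0,-0.04,0,0,0],[0.03,0,-0.04,0,0,0],[0.01,0,-0.04,0,0,0],[-0.01,0,-0.04,0,0,0],[-0.03,0,-0.04,0,0,0],[-0.05,0,-0.04,0,0,0]]'
```

```text
time: 7.53
tool_pos: [0.4643, -0.2816, 0.0126]
ee_rot: [-3.141, -0.0, 1.563]
wrist_force: [0.6, 0.4, 0.2]
width: 0.0587
finger_force: 0.0
```

```bash
python3 -m handwheel '[[-0.02,0,0,0,0,0],[-0.04,0,0,0,0,0],[-0.06,0,0,0,0,0],[-0.08,0,0,0,0,0],[-0.1,0,0,0,0,0]]'
```

```text
time: 7.95
tool_pos: [0.4643, -0.3014, 0.0127]
ee_rot: [-3.142, -0.0, 1.563]
wrist_force: [-0.3, 0.3, 0.1]
width: 0.0586
finger_force: 0.0
```

```bash
cat >> h.py <<'E'
import cv2
def carr():
    im=viewer.snapshot("side"); h=cv2.cvtColor(im,cv2.COLOR_RGB2HSV)
    m=cv2.inRange(h,(105,120,50),(125,255,255)); m[:, :290]=0; m[:,400:]=0; m[:200]=0;m[310:]=0
    r=np.where(m.sum(1)>255*8)[0].max(); us=np.where(m[r-3]>0)[0]
    c=C["side"]; d=c["R"].T@np.array([(us.mean()-c["cx"])/c["fx"],(r+.5-c["cy"])/c["fy"],1]); o=-c["R"].T@c["t"]
    print("handle bottom row",r,us.min(),us.max(),"y of rear bottom",(o+d*(.019-o[2])/d[2])[:2], "tool",robot.get_obs()["tool_pos"]); return im
E
python3 - <<'E'
from h import *
im0=cv2.imread("pics/side0.png")[:,:,::-1]
s=viewer.snapshot
viewer_s=viewer
carr()
class V: snapshot=staticmethod(lambda n:im0)
import h; h.viewer=V; carr()
E
```

```text
handle bottom row 288 323 364 y of rear bottom [ 0.47076119 -0.27311269] tool [ 0.46429494 -0.3021376   0.01277812]
handle bottom row 300 323 365 y of rear bottom [ 0.47161091 -0.2421171 ] tool [ 0.46429494 -0.3021376   0.01277812]
```

The carrier stopped at −281 mm while the tool went on to −302, so the tips cleared the 40 mm handle again. They must be about 28 mm above the TCP. I'll back off, then go down to TCP z ≈ −5 mm.

```bash
python3 -m handwheel '[[0,0,-0.06,0,0,0],[0,0,-0.1,0,0,0],[0.1,0,-0.1,0,0,0],[0.2,0,-0.1,0,0,0],[0.22,0,-0.1,0,0,0],[0.22,0,-0.05,0,0,0],[0.22,0,0.02,0,0,0],[0.22,0,0.06,0,0,0],[0.22,0,0.085,0,0,0],[0.22,0,0.085,0,0,0]]'
python3 -m handwheel '[[-0.02,0,0,0,0,0],[-0.04,0,0,0,0,0],[-0.06,0,0,0,0,0],[-0.08,0,0,0,0,0],[-0.1,0,0,0,0,0],[-0.12,0,0,0,0,0],[-0.14,0,0,0,0,0],[-0.16,0,0,0,0,0]]'
python3 -c "
from h import *
im=carr(); cv2.imwrite('pics/m4.png',cv2.resize(im[170:320,240:440,::-1],None,fx=4,fy=4,interpolation=2))"
```

```text
time: 8.83
tool_pos: [0.4635, -0.2568, -0.0061]
ee_rot: [-3.139, -0.002, 1.563]
wrist_force: [-0.2, -0.3, 0.3]
width: 0.0589
finger_force: 0.0
time: 9.5
tool_pos: [0.4626, -0.2776, -0.0036]
ee_rot: [-3.136, -0.024, 1.563]
wrist_force: [-6.2, 29.8, 19.2]
width: 0.059
finger_force: 15.3
handle bottom row 285 324 365 y of rear bottom [ 0.46317791 -0.28120232] tool [ 0.46236413 -0.27842269 -0.00363452]
```

View pics/m4.png

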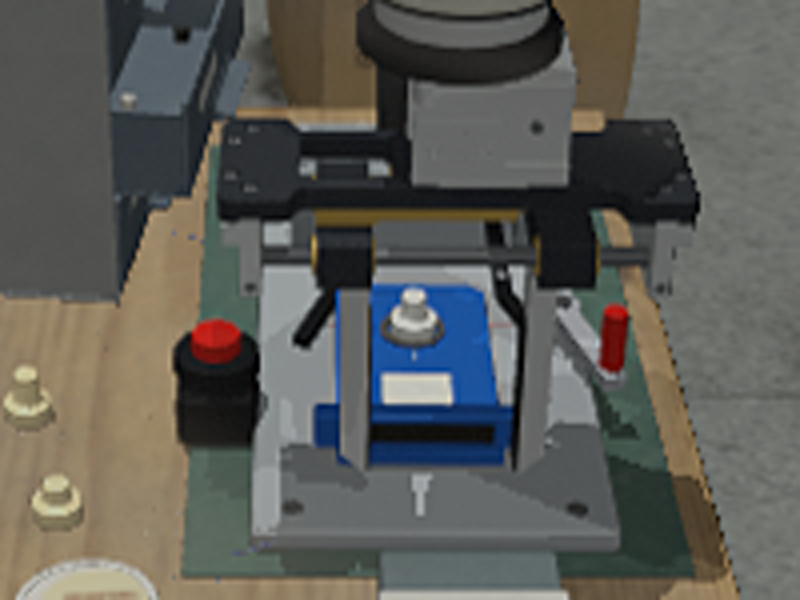

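The tips meet the handle low enough now, but the nose jams at the guide taper. The carrier sits a few mm to the left, with nose centre at u≈412 and rail centre at ≈419. I'll back off at once, go above and measure the alignment.

```bash
python3 -m handwheel '[[0.06,0,0,0,0,0],[0.12,0,0,0,0,0],[0.16,0,0,0,0,0],[0.16,0,-0.15,0,0,0],[0.16,0,-0.35,0,0,0],[0.16,0,-0.55,0,0,0],[0.1,0,-0.75,0,0,0],[0,0,-0.9,0,0,0],[-0.1,0,-0.98,0,0,0],[-0.2,0,-1,0,0,0]]' -1
python3 -m handwheel '[[-0.12,0,0,0,0,0],[-0.2,0,0,0,0,0],[-0.25,0,0,0,0,0],[-0.25,0,0,0,0,0]]'
python3 -c "
from h import *
S=np.load('S.npy'); im=viewer.snapshot('wrist'); c=viewer.calibration('wrist'); np.save('cw.npy',c,allow_pickle=True)
carr()
def q(x,y,z): return np.round(proj(W(S[:3],np.array([x,y,z])/1000),c))
print(q(-240,75,14),q(-240,-75,14),'mouth',q(-110,51,20),q(-110,-51,20),'bend',q(-70,36.5,20),q(-70,-36.5,20),q(-90,0,14), 'brd',q(-25,0,58))
cv2.imwrite('pics/w2full.png',im[:,:,::-1])
cv2.imwrite('pics/w2.png',cv2.resize(im[90:360,160:520,::-1],(800,600),interpolation=2))"
```

```text
time: 10.38
tool_pos: [0.4659, -0.3314, 0.2016]
ee_rot: [3.134, 0.007, 1.563]
wrist_force: [0.1, -0.4, -0.1]
width: 0.0942
finger_force: 0.0
time: 10.72
tool_pos: [0.4633, -0.3808, 0.195]
ee_rot: [-3.141, 0.0, 1.561]
wrist_force: [-0.1, 0.2, 0.3]
width: 0.0938
finger_force: 0.0
handle bottom row 285 325 365 y of rear bottom [ 0.46783682 -0.28118563] tool [ 0.46363084 -0.37862283  0.1953886 ]
[405.  67.] [235.  67.] mouth [373. 213.] [267. 213.] bend [357. 253.] [283. 253.] [320. 232.] brd [320. 312.]
```

View pics/w2.png

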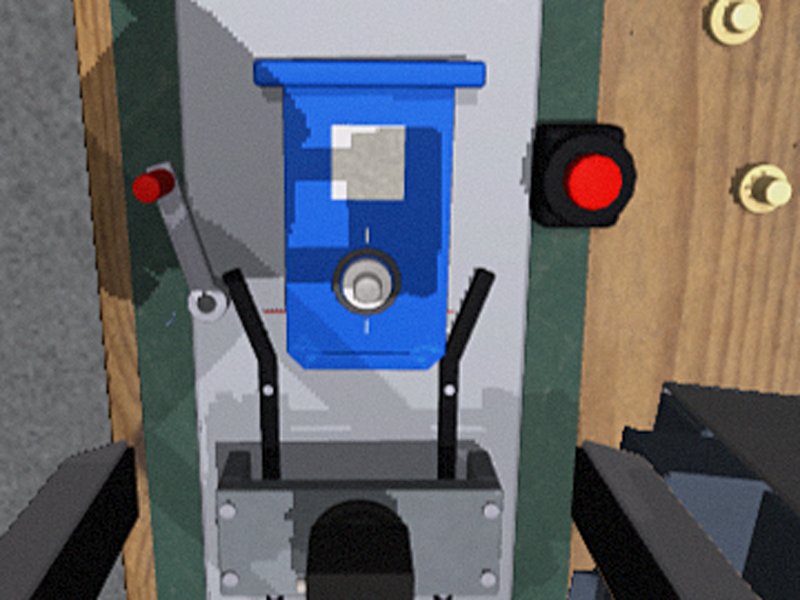

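The view from above settles it: the nose's left edge (u≈447) presses on the left guide at its bend, while there is about 12 px (≈5 mm) free on the right. The carrier is square but about 3–4 mm to the left. The stub is upright in its seat. I'll push again while drifting to the right along the taper.

```bash
python3 -m handwheel '[[0.2,0.01,0,0,0,0],[0.4,0.02,0,0,0,0],[0.55,0.02,0.05,0,0,0],[0.62,0.02,0.2,0,0,0],[0.62,0.02,0.4,0,0,0],[0.62,0.02,0.6,0,0,0],[0.62,0.02,0.75,0,0,0],[0.62,0.02,0.85,0,0,0],[0.62,0.02,0.85,0,0,0]]' -0.25
python3 -c "
from h import *
go([.468,-.262,-.007],1.5625)"
```

```text
time: 11.57
tool_pos: [0.4649, -0.251, 0.0203]
ee_rot: [-3.133, -0.006, 1.565]
wrist_force: [-0.1, 1.4, -0.3]
width: 0.0592
finger_force: 0.0
t 11.5667 cur [ 0.4649 -0.251   0.0203] [-3.133 -0.006  1.565] rows: [-0.056  0.017  0.136] [-0.017 -0.012  0.004]
```

```bash
python3 -m handwheel '[[0,0.01,0.07,0,0,0],[-0.02,0.015,0.12,0,0,0],[-0.05,0.015,0.135,0,0,0],[-0.08,0.015,0.135,0,0,0],[-0.1,0.015,0.135,0,0,0],[-0.115,0.015,0.135,0,0,0],[-0.13,0.015,0.135,0,0,0],[-0.14,0.013,0.135,0,0,0],[-0.15,0.009,0.135,0,0,0]]'
python3 -m handwheel '[[-0.01,-0.004,0,0,0,0],[-0.02,-0.008,0,0,0,0],[-0.03,-0.012,0,0,0,0]]'
python3 -c "
from h import *
carr()"
```

```text
time: 12.32
tool_pos: [0.4706, -0.2813, 0.0]
ee_rot: [3.141, -0.008, 1.563]
wrist_force: [-0.6, 8.9, 6.1]
width: 0.0587
finger_force: 5.0
time: 12.57
tool_pos: [0.4686, -0.2901, -0.0001]
ee_rot: [3.14, -0.001, 1.564]
wrist_force: [0.8, 3.4, 1.7]
width: 0.059
finger_force: 1.6
handle bottom row 281 329 363 y of rear bottom [ 0.46554454 -0.29215086] tool [ 4.68456381e-01 -2.90985920e-01 -1.07570287e-04]
```

```bash
python3 -m handwheel '[[-0.01,-0.004,0,0,0,0],[-0.02,-0.008,0,0,0,0],[-0.03,-0.012,0,0,0,0],[-0.045,-0.015,0,0,0,0],[-0.06,-0.015,0,0,0,0]]'
python3 -c "
from h import *
carr()"
```

```text
time: 13.03
tool_pos: [0.4654, -0.3024, -0.0009]
ee_rot: [3.14, -0.002, 1.563]
wrist_force: [1.4, 5.9, 4.2]
width: 0.0586
finger_force: 2.8
handle bottom row 277 330 364 y of rear bottom [ 0.46320132 -0.30335974] tool [ 0.46534971 -0.30314806 -0.00092526]
```

```bash
python3 -m handwheel '[[-0.02,-0.002,0,0,0,0],[-0.04,-0.004,0,0,0,0],[-0.06,-0.004,0,0,0,0],[-0.08,-0.004,0,0,0,0],[-0.1,-0.004,0,0,0,0],[-0.12,-0.004,0,0,0,0]]'
python3 -c "
from h import *
carr()"
```

```text
time: 13.58
tool_pos: [0.4651, -0.3258, -0.001]
ee_rot: [3.139, -0.003, 1.564]
wrist_force: [4.2, 7.5, 3.0]
width: 0.0592
finger_force: 3.4
handle bottom row 269 330 363 y of rear bottom [ 0.46270399 -0.32652107] tool [ 0.46505764 -0.32684062 -0.00095318]
```

```bash
python3 -m handwheel '[[-0.02,0.004,0,0,0,0],[-0.04,0.008,0,0,0,0],[-0.06,0.008,0,0,0,0],[-0.08,0.008,0,0,0,0],[-0.1,0.008,0,0,0,0],[-0.12,0.008,0,0,0,0]]'
python3 -c "
from h import *
carr()"
```

```text
time: 14.13
tool_pos: [0.465, -0.3508, -0.0012]
ee_rot: [-3.142, -0.001, 1.563]
wrist_force: [0.4, 6.3, 4.1]
width: 0.0589
finger_force: 2.6
handle bottom row 261 330 362 y of rear bottom [ 0.46218364 -0.35075407] tool [ 0.46503517 -0.35187796 -0.00124432]
```

```bash
python3 -m handwheel '[[-0.02,0,0,0,0,0],[-0.04,0,0,0,0,0],[-0.06,0,0,0,0,0],[-0.08,0,0,0,0,0],[-0.1,0,0,0,0,0],[-0.115,0,0,0,0,0]]'
python3 -m handwheel '[[-0.01,0,0,0,0,0],[-0.02,0,0,0,0,0],[-0.03,0,0,0,0,0]]'
python3 -c "
from h import *
carr()"
```

```text
time: 14.68
tool_pos: [0.4648, -0.3743, -0.0013]
ee_rot: [-3.141, -0.0, 1.563]
wrist_force: [1.0, 4.6, 3.3]
width: 0.0584
finger_force: 2.5
time: 14.93
tool_pos: [0.4648, -0.3801, -0.0013]
ee_rot: [-3.141, -0.0, 1.563]
wrist_force: [-0.6, 4.4, 3.4]
width: 0.0587
finger_force: 2.3
handle bottom row 251 330 369 y of rear bottom [ 0.45996414 -0.38267852] tool [ 0.4647767  -0.38059116 -0.00130597]
```

```bash
for i in 1 2 3; do python3 -m handwheel '[[-0.008,0,0,0,0,0],[-0.015,0,0,0,0,0]]' | sed -n 2,4p; done
python3 -c "
from h import *
carr()"
```

```text
tool_pos: [0.4647, -0.383, -0.0013]
ee_rot: [-3.141, -0.0, 1.563]
wrist_force: [0.4, 2.7, 3.0]
tool_pos: [0.4647, -0.3848, -0.0013]
ee_rot: [-3.141, -0.003, 1.563]
wrist_force: [-0.4, 9.5, 6.4]
tool_pos: [0.4647, -0.3847, -0.0013]
ee_rot: [-3.141, -0.009, 1.563]
wrist_force: [0.8, 16.2, 9.6]
handle bottom row 250 329 360 y of rear bottom [ 0.46292098 -0.38595609] tool [ 0.46469616 -0.38467524 -0.00129444]
```

The carrier is home: the force rises at tool y −384.7, as predicted. I back off straight, rise, shut the fingers and move to the outer side of the keeper pin.

```bash
python3 -m handwheel '[[0.02,0,0,0,0,0],[0.05,0,0,0,0,0],[0.1,0,0,0,0,0],[0.12,0,-0.1,0,0,0],[0.12,0,-0.25,0,0,0],[0.12,0,-0.4,0,0,0],[0.12,0,-0.55,0,0,0],[0.12,0,-0.6,0,0,0],[0.12,0,-0.6,0,0,0]]'
python3 -c "
from h import *
carr()
S=np.load('S.npy');w=W(S[:3],np.array([-.137,-.108,.03]));print(w);go(w,1.5625)"
```

```text
time: 16.28
tool_pos: [0.4665, -0.3669, 0.1225]
ee_rot: [3.136, 0.006, 1.563]
wrist_force: [0.3, 0.8, 0.5]
width: 0.059
finger_force: 0.0
handle bottom row 250 327 368 y of rear bottom [ 0.45906084 -0.3859802 ] tool [ 0.4653573  -0.36573003  0.11950751]
[ 0.3559214  -0.34516562  0.03      ]
t 16.3333 cur [ 0.4654 -0.3657  0.1195] [3.140e+00 2.000e-03 1.563e+00] rows: [ 0.1   -0.549  0.446] [0.003 0.005 0.001]
```

```bash
python3 -m handwheel '[[0.02,-0.15,0,0,0,0],[0.05,-0.3,0,0,0,0],[0.08,-0.45,0,0,0,0],[0.1,-0.55,0.05,0,0,0],[0.1,-0.55,0.2,0,0,0],[0.1,-0.55,0.35,0,0,0],[0.1,-0.55,0.45,0,0,0],[0.1,-0.55,0.52,0,0,0],[0.1,-0.55,0.54,0,0,0]]' 1 | sed -n 1,4p
for i in 1 2; do python3 -m handwheel '[[0,0,0.02,0,0,0],[0,0,0.025,0,0,0]]' | sed -n 2,4p; done
```

```text
time: 17.08
tool_pos: [0.3517, -0.3404, 0.0044]
ee_rot: [-3.134, -0.008, 1.563]
wrist_force: [-0.1, 0.1, -0.7]
tool_pos: [0.3544, -0.3434, 0.0042]
ee_rot: [-3.14, -0.002, 1.563]
wrist_force: [0.2, 0.3, -0.4]
tool_pos: [0.3555, -0.3445, 0.001]
ee_rot: [3.141, 0.001, 1.563]
wrist_force: [0.5, 0.3, 1.1]
```

```bash
for i in 1 2; do python3 -m handwheel '[[0,0,0.015,0,0,0],[0,0,0.015,0,0,0]]' | sed -n 2,5p; done
```

```text
tool_pos: [0.3553, -0.3442, -0.0022]
ee_rot: [3.141, 0.0, 1.563]
wrist_force: [0.1, 1.2, -0.2]
width: 0.0006
tool_pos: [0.3551, -0.344, -0.0054]
ee_rot: [-3.142, -0.0, 1.563]
wrist_force: [-0.9, 0.0, -1.1]
width: 0.0001
```

No contact at −5 mm, so the ~27 mm tip offset holds with the fingers shut too. I'll use tip = TCP + 27 mm and compute the arc for the pin.

```bash
python3 -c "
from h import *
S=np.load('S.npy');o=robot.get_obs();p=o['tool_pos'];R=Ro.from_euler('xyz',o['ee_rot'])
def dist(t):
    for d in np.arange(.012,.03,.0002):
        q=np.maximum(np.abs(t*d)-[.008,.0125],0)
        if np.hypot(*q)>=.0055: return d
for th in [-.29,-.1,.1,.3,.5,.7,.9,1.1,1.3,1.45,1.57]:
    t=np.array([np.sin(th),np.cos(th)]); pin=np.array([-.0985-.053*np.cos(th),-.064+.053*np.sin(th)])
    X=pin-t*dist(t); w=W(S[:3],np.array([*X,.016])); print(th,np.round(X*1000),np.round(w,4),np.round(R.inv().apply(w-p)/.2,3))
"
```

```text
-0.29 [-144.  -97.] [ 0.3668 -0.3383  0.016 ] [ 0.029  0.058 -0.107]
-0.1 [-149.  -87.] [ 0.3766 -0.3329  0.016 ] [ 0.056  0.107 -0.107]
0.1 [-153.  -77.] [ 0.3872 -0.3294  0.016 ] [ 0.075  0.16  -0.107]
0.3 [-155.  -66.] [ 0.3976 -0.3278  0.016 ] [ 0.083  0.212 -0.107]
0.5 [-155.  -56.] [ 0.4076 -0.3278  0.016 ] [ 0.083  0.262 -0.107]
0.7 [-152.  -45.] [ 0.4189 -0.3308  0.016 ] [ 0.069  0.318 -0.107]
0.9 [-145.  -33.] [ 0.4307 -0.3377  0.016 ] [ 0.034  0.378 -0.107]
1.1 [-136.  -24.] [ 0.4403 -0.3468  0.016 ] [-0.011  0.426 -0.107]
1.3 [-126.  -17.] [ 0.4471 -0.3566  0.016 ] [-0.059  0.46  -0.107]
1.45 [-118.  -13.] [ 0.4507 -0.3646  0.016 ] [-0.099  0.479 -0.107]
1.57 [-112.  -11.] [ 0.4527 -0.3708  0.016 ] [-0.13   0.489 -0.107]
```

```bash
python3 -m handwheel '[[0.01,0,-0.08,0,0,0],[0.02,0.01,-0.107,0,0,0],[0.02,0.03,-0.107,0,0,0],[0.03,0.06,-0.107,0,0,0],[0.043,0.083,-0.107,0,0,0],[0.056,0.107,-0.107,0,0,0],[0.066,0.135,-0.107,0,0,0],[0.075,0.16,-0.107,0,0,0],[0.08,0.187,-0.107,0,0,0],[0.083,0.212,-0.107,0,0,0]]'
python3 -c "
from h import *
im=viewer.snapshot('side');h=cv2.cvtColor(im,cv2.COLOR_RGB2HSV)
m=cv2.inRange(h,(0,150,70),(8,255,255))|cv2.inRange(h,(172,150,70),(180,255,255)); m[:200]=0;m[290:]=0;m[:,310:]*=1
n,l,st,ce=cv2.connectedComponentsWithStats(m)
for s,c in zip(st[1:],ce[1:]):
    if s[4]>15: print(s,c)
"
```

```text
time: 18.58
tool_pos: [0.3979, -0.3276, 0.0157]
ee_rot: [-3.141, -0.0, 1.563]
wrist_force: [-2.2, -1.2, 0.2]
width: 0.0005
finger_force: 1.0
[373 247   7  16  90] [375.87777778 254.33333333]
[288 250  13  11 116] [293.51724138 254.94827586]
```

```bash
cat >> h.py <<'E'
def reds():
    im=viewer.snapshot('side');h=cv2.cvtColor(im,cv2.COLOR_RGB2HSV)
    m=cv2.inRange(h,(0,150,70),(8,255,255))|cv2.inRange(h,(172,150,70),(180,255,255)); m[:200]=0;m[290:]=0
    n,l,st,ce=cv2.connectedComponentsWithStats(m)
    for s,c in zip(st[1:],ce[1:]):
        if s[4]>15: print(s,c)
    S=np.load('S.npy')
    for th in(.3,.9,1.3,1.45,1.57): print(th,np.round(proj(W(S[:3],np.array([-.0985-.053*np.cos(th),-.064+.053*np.sin(th),.044])),C['side']),1))
E
python3 -m handwheel '[[0,0.025,0,0,0,0],[0,0.05,0,0,0,0],[-0.007,0.078,0,0,0,0],[-0.014,0.106,0,0,0,0],[-0.032,0.136,0,0,0,0],[-0.049,0.166,0,0,0,0],[-0.072,0.19,0,0,0,0],[-0.094,0.214,0,0,0,0]]'
python3 -c "
from h import *
reds()"
```

```text
time: 19.3
tool_pos: [0.4412, -0.3471, 0.0161]
ee_rot: [3.141, -0.001, 1.563]
wrist_force: [-0.8, 1.1, 0.2]
width: -0.0
finger_force: 0.6
[353 240   4  14  20] [353.65 248.2 ]
[288 250  13  11 115] [293.46956522 254.92173913]
0.3 [374.1 255.4]
0.9 [358.4 249.6]
1.3 [352.3 243.7]
1.45 [351.2 241.4]
1.57 [350.8 239.5]
```

```bash
python3 -m handwheel '[[-0.024,0.017,0,0,0,0],[-0.048,0.034,0,0,0,0],[-0.068,0.044,0,0,0,0],[-0.088,0.053,0,0,0,0],[-0.104,0.058,0,0,0,0],[-0.119,0.063,0,0,0,0]]'
for i in 1 2; do python3 -m handwheel '[[-0.01,0,0,0,0,0],[-0.015,0,0,0,0,0]]'|sed -n 2,4p; done
python3 -c "
from h import *
reds();carr()"
```

```text
time: 19.85
tool_pos: [0.4526, -0.371, 0.0161]
ee_rot: [-3.141, -0.001, 1.563]
wrist_force: [-2.8, 5.8, 0.7]
width: 0.0005
finger_force: 2.8
tool_pos: [0.4526, -0.3711, 0.016]
ee_rot: [-3.141, -0.006, 1.563]
wrist_force: [-1.1, 9.2, 3.0]
tool_pos: [0.4526, -0.3712, 0.0159]
ee_rot: [-3.14, -0.012, 1.564]
wrist_force: [-1.4, 14.7, 7.2]
[288 250  13  11 114] [293.49122807 254.87719298]
0.3 [374.1 255.4]
0.9 [358.4 249.6]
1.3 [352.3 243.7]
1.45 [351.2 241.4]
1.57 [350.8 239.5]
handle bottom row 250 327 346 y of rear bottom [ 0.47761931 -0.38586429] tool [ 0.45263978 -0.37121214  0.01590062]
```

The keeper is at its stop (the tool halted exactly at the predicted 1.57 rad position). I retreat, rise and go over the button, checking the pin on the way.

```bash
python3 -m handwheel '[[0.03,0,0,0,0,0],[0.07,0,0,0,0,0],[0.12,0,0,0,0,0],[0.13,0,-0.1,0,0,0],[0.13,0,-0.25,0,0,0],[0.13,0,-0.35,0,0,0],[0.16,0.15,-0.35,0,0,0],[0.19,0.3,-0.35,0,0,0],[0.2,0.45,-0.35,0,0,0],[0.2,0.5,-0.35,0,0,0]]'|sed -n 1,4p
python3 -m handwheel '[[0,0.01,0,0,0,0],[0,0.01,0,0,0,0]]'|sed -n 2,4p
python3 -c "
from h import *
reds();carr();go([.5547,-.3345,.035],1.5625)"
```

```text
time: 21.12
tool_pos: [0.5565, -0.3367, 0.0864]
ee_rot: [3.139, 0.001, 1.565]
wrist_force: [-0.6, 0.8, -0.2]
tool_pos: [0.5548, -0.3375, 0.0857]
ee_rot: [-3.14, 0.0, 1.564]
wrist_force: [-0.9, -0.6, -0.3]
[349 231   6  15  76] [351.69736842 238.11842105]
[288 250  12  11 114] [293.43859649 255.00877193]
0.3 [374.1 255.4]
0.9 [358.4 249.6]
1.3 [352.3 243.7]
1.45 [351.2 241.4]
1.57 [350.8 239.5]
handle bottom row 250 327 346 y of rear bottom [ 0.47761931 -0.38586429] tool [ 0.55378936 -0.33790333  0.08598256]
t 21.3833 cur [ 0.5538 -0.3379  0.086 ] [-3.141 -0.     1.562] rows: [0.017 0.005 0.255] [-0.002 -0.    -0.   ]
```

```bash
python3 -m handwheel '[[0.015,0.005,0.08,0,0,0],[0.015,0.005,0.16,0,0,0],[0.015,0.005,0.22,0,0,0],[0.015,0.005,0.26,0,0,0],[0.015,0.005,0.275,0,0,0],[0.015,0.005,0.275,0,0,0]]'|sed -n 2,4p
for i in 1 2 3; do python3 -m handwheel '[[0,0,0.01,0,0,0],[0,0,0.01,0,0,0]]'|sed -n 2,4p; done
```

```text
tool_pos: [0.555, -0.3346, 0.0302]
ee_rot: [-3.14, -0.001, 1.562]
wrist_force: [0.5, 0.2, -0.4]
tool_pos: [0.5564, -0.3351, 0.0299]
ee_rot: [3.14, 0.001, 1.563]
wrist_force: [0.7, 0.4, -0.1]
tool_pos: [0.5563, -0.3348, 0.0275]
ee_rot: [3.141, 0.0, 1.563]
wrist_force: [-0.2, -0.2, 0.1]
tool_pos: [0.556, -0.3346, 0.025]
ee_rot: [-3.142, -0.0, 1.563]
wrist_force: [-0.2, -0.1, -0.2]
```

```bash
for i in 1 2 3 4; do python3 -m handwheel '[[0,0,0.008,0,0,0],[0,0,0.012,0,0,0]]'|sed -n '2p;4p'; done
```

```text
tool_pos: [0.556, -0.3346, 0.0226]
wrist_force: [0.1, 0.7, -0.2]
tool_pos: [0.5561, -0.3347, 0.0204]
wrist_force: [-0.4, 0.6, 2.6]
tool_pos: [0.5561, -0.3347, 0.0183]
wrist_force: [0.2, 0.4, 3.3]
tool_pos: [0.5562, -0.3347, 0.0165]
wrist_force: [-2.7, 2.7, 8.0]
```

```bash
python3 -m handwheel '[[0,0,0.008,0,0,0],[0,0,0.01,0,0,0],[0,0,0.01,0,0,0]]'|sed -n '2p;4p'
python3 -m handwheel '[[0,0,-0.05,0,0,0],[0,0,-0.2,0,0,0],[0,0,-0.4,0,0,0],[0,0,-0.55,0,0,0],[0,0,-0.6,0,0,0],[0,0,-0.6,0,0,0],[0,0,-0.6,0,0,0],[0,0,-0.6,0,0,0]]'
python3 -c "
from h import *
reds();im=carr()
h=cv2.cvtColor(im,cv2.COLOR_RGB2HSV)
for n,r in dict(m=im).items():
    K=W(np.load('S.npy')[:3],np.array([0,0,.042]));print('stub expected',proj(K,C['side']))
a=cv2.imread('pics/side0.png')[:,:,::-1].astype(int)
d=np.abs(im.astype(int)-a).max(2)[230:380,225:305]>60; print('diff px at bystanders',d.sum())
"
```

```text
tool_pos: [0.5562, -0.3348, 0.0164]
wrist_force: [-4.0, 3.6, 12.0]
time: 23.97
tool_pos: [0.5548, -0.3338, 0.1303]
ee_rot: [-3.137, -0.003, 1.563]
wrist_force: [-0.2, -0.1, -1.0]
width: 0.0004
finger_force: 0.0
[349 231   6  15  76] [351.69736842 238.11842105]
[288 250  12  11 114] [293.43859649 255.00877193]
0.3 [374.1 255.4]
0.9 [358.4 249.6]
1.3 [352.3 243.7]
1.45 [351.2 241.4]
1.57 [350.8 239.5]
handle bottom row 250 327 346 y of rear bottom [ 0.47761931 -0.38586429] tool [ 0.55473213 -0.33374803  0.13005742]
stub expected [342.32668973 213.4635425 ]
diff px at bystanders 3
```

The button bottomed out (12 N with no further travel) and is back at its released image position. The keeper and carrier are in place, the bystanders are unmoved, and the arm is clear.

```bash
python3 -c "
from bench import robot
print(robot.close_job())"
```

```text
the job is handed in; nothing more can be done
None
```

I handed in the job at about 24 s: the carrier is home against the stops, the keeper is across behind the handle, and the shutter was pressed to the bottom and came back up; no verdict was returned, and I did not see the stub again after it went under the bridge.

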